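Refit the tongued cover over the analyser's wash bay

ROBOT

A 6-joint arm with a two-finger parallel gripper is mounted at the origin on the work surface. World frame = base frame: x ahead of the robot, y to its left, z up, the work surface at z = 0. Lengths are in m, angles in degrees, forces in N, time in s.
With the tool pointing down it reaches from about 0.4 to 0.825 m from the base axis. Payload 7 kg.
Tool frame: the origin (TCP) lies on the centre line of the jaws, within the pads' length; the fingertips stand 11 mm ahead of it and the grasp point (between the pads) lies 8 mm behind it; z points along the fingers, y is the direction in which the jaws open and shut (so a half turn about z gives the same grasp; the last joint's range is limited). The gripper opens to 88 mm and grips with 3 to 60 N. Pads are 19 mm wide; open, the fingers measure 130 mm over their backs; the gripper's body (78 mm by 193 mm) begins 47 mm behind the grasp point.
Start: joints at [-47.378, 20.546, 0.682, 0, -70.136, -16.507], TCP at [0.297, -0.606, 0.209] pointing down, gripper open.
Joint ranges: [-176.03, 176.03], [-82.01, 121.73], [-58.28, 71.71], [-173.87, 95.51], [-174.79, -0.11], [-173.66, 173.66]. Speed limits (degrees/s): [136.94, 136.94, 172.46, 180, 180, 180].

INTERFACE

Orientations are given as [roll, pitch, yaw] about the fixed x, y, z axes, in that order (R = Rz(yaw) Ry(pitch) Rx(roll)).
In Python, from plant import ctrl, cams, order gives the robot as it stands.
- The arm moves only by the tool jog_arm, never from a script. Its argument "motion" is a list of rows, each an object with "offset": the shift along the tool's x, y, z in mm, a list of three; "roll": the turn about the tool's z in rad; "hand": the finger opening in mm, from 0 to 87.6. A call has 1 to 20 rows; each row is the pose to reach, as a shift and turn from the pose commanded when the call began, along the tool's axes at that moment; what a row does not reach only later rows make up. A row lasts 1/12 s, in which the tool goes at most 41.7 mm and 7.16 degrees, less where a joint would pass 70% of its speed; a pose out of reach is approached as far as the arm can. A call with a gripper value outside its range is refused whole. The fingers move at their own pace and stop on an object; the grip force is fixed at half the most. Time passes only in rows, so rows that repeat a pose let the fingers close. It gives the time, the measured TCP pose, the force and the opening at its end, in the units of the state.
- ctrl.get_obs(): the state, without advancing time (a new reading comes with each control period).
- cams.snapshot(name): name is "side" or "top" or "wrist"; returns a dict with "img" (400x640x3 uint8, red, green, blue), "K" (3x3 intrinsics, pixels), "D" ([k1, k2, p1, p2, k3] as OpenCV has them; the pictures are not rectified), "cam_to_world" (4x4, takes a point from camera to world coordinates); the wrist camera has in their place "T_tool_cam" (4x4, takes a point from camera to tool coordinates, whose origin is the TCP and whose axes are the flange's). Camera axes: x right, y down, z forward; pixel columns grow to the right and rows downward; lengths in m; the calibration is good to about 2 mm. A picture is of the moment at which its call begins: read the wrist's pose just before it. There is no depth.
- order.close_job(): hands the job in, once; it reports no verdict.
The state is a dict: "clock": time; "joint_pos": joint angles; "qvel": joint speeds; "tau": joint torques, N m; "tool_pos": TCP position; "orientation": TCP orientation; "force": force on the tool from outside, world axes, zero at the start; "moment": the same for the moment, N m; "opening": finger opening in m.
Only numpy, scipy, OpenCV 4.12 (cv2) and the standard library are available. Lean on these libraries where they do the work, as an engineer would, in place of code of your own. Each camera call takes 0.05 s, during which the arm holds its last target. There are 200 camera calls.

TASK

Close the open wash bay of the low cream unit with the access cover that has a tongue on one edge. Hold the cover tilted with its tongue down, hook the tongue under the unit's lip, then gently lower the opposite edge until the cover lies flat and fully home in the recess, and let go; do not let it drop. Leave the smaller plain cover where it lies.

Things in the scene. Friction and masses are not known exactly. Their poses are not given: they have to be found in the camera images.
- cover: Cream plate 130 (x) by 110 (y) by 5 mm, with a tongue 24 long, 70 wide, equally thick, on its -x edge. Black grip rib at its middle: 14 thick (x), 60 long (y), top 41 mm above the underside. Loose, 0.13-0.21 kg, flat on the table, tongue roughly towards the robot. Origin: centre of the plate's underside, z up. Home: x +6 (8 mm play in all), y 0 (10 mm play each way), z 60 mm in the unit's axes.
- tongue_tip (a point): Middle of the tongue's free end, on the underside of the cover: 89 mm from the cover's origin along the cover's -x; axes as the cover's. Home is against or within 8 mm of the wall under the lip. Tilted up to 20 degrees, the tongue still goes fully under the lip.
- unit: Fixed low box, 230 (x) by 240 (y) mm, cream on a navy foot. Origin: centre of underside, on the table; z up; -x side roughly to the robot. Recess in its top: ledge at z 60, x -87 (wall) to 75, y -65 to 65, round a dark 90 mm square opening; side and +x rims up to z 70. Lip along the -x side: underside z 77, top z 82, overhanging x -87 to -67, so a 17 mm high slot opens to +x.
- plain_cover: Bystander: smaller cream cover, 95 (x) by 90 (y) by 5 mm, no tongue, black rib 50 mm long and as thick and high as the other's. Loose, flat on the table. Origin: centre of its underside. A round 100 mm lid with a black knob lies near too; the places of the three are shuffled.
Mind the look-alikes: they are no part of the job. What is shaped like the cover but turquoise is not meant.

How it is judged:
By the outcome, as a careful person would: the job done as asked, in the order asked, and still so for the second after the job is handed in, with the robot touching nothing.
It also fails if it takes over 45 s, if anything falls off the work surface, if the arm or the gripper's body presses on something with over 40 N, if the wrist force passes 120 N, or if a joint passes its speed limit or range.

## Working session

There is one attempt and no reset: what is moved stays moved. The work goes in short steps, Python scripts to look and compute and a tool call to move; the robot and the scene stay as the last step left them, time stands still between calls to the robot, and variables do not carry over. Pictures are saved under pics/ and viewed, about 8 in all and at most 12, crops included, and the job is handed in when it is done.

Besides the shell and the picture viewer there is one more tool, called after "Request:" by a JSON object that holds its "fn" and its "kwargs". jog_arm: Moves the arm, as the interface text tells. Its arguments: {"type":"object","properties":{"motion":{"type":"array"}},"required":["motion"]}

```bash
mkdir -p pics; ls; python3 - <<'E'
from plant import ctrl,cams
import cv2,numpy as np
o=ctrl.get_obs();print(o)
for n in("side","top"):
    s=cams.snapshot(n);cv2.imwrite(f"pics/{n}0.png",s["img"][:,:,::-1]);np.savez(f"pics/{n}0.npz",**s);print(n,s["K"].tolist(),s["D"],s["cam_to_world"].round(3).tolist())
E
```

```text
pics
{'clock': 0.0, 'joint_pos': array([-4.73791530e+01,  2.05895170e+01,  6.33771393e-01, -1.85396757e-02,
       -7.01356577e+01, -1.65064755e+01]), 'qvel': array([ 0.00400985, -0.02088485,  0.07423635, -0.1335693 , -0.00697245,
        0.03739089]), 'tau': array([-2.06936024e-04, -5.82725823e+01,  2.93055815e+01,  6.99714750e+00,
        6.93383030e-03, -1.37544289e-04]), 'tool_pos': array([ 0.2968454 , -0.60565209,  0.20814931]), 'orientation': array([ 1.79907411e+02, -9.26179622e-03, -1.53891935e+02]), 'force': array([ 0.04649318, -0.01597527, -0.97707798]), 'moment': array([ 0.02404542,  0.00695654, -0.01848658]), 'opening': 0.08757739772131289}
side [[367.12567724221935, 0.0, 318.6699237095136], [0.0, 367.12567724221935, 196.6430365008382], [0.0, 0.0, 1.0]] [0.02404345 0.         0.         0.         0.        ] [[-0.994, -0.076, 0.081, 0.412], [-0.108, 0.51, -0.854, 0.71], [0.024, -0.857, -0.515, 0.446], [0.0, 0.0, 0.0, 1.0]]
top [[372.8490660885155, 0.0, 321.87917266995834], [0.0, 372.8490660885155, 199.7501449151578], [0.0, 0.0, 1.0]] [-0.03607599  0.          0.          0.          0.        ] [[0.018, -0.996, 0.089, 0.392], [-1.0, -0.018, -0.007, 0.073], [0.009, -0.089, -0.996, 0.774], [0.0, 0.0, 0.0, 1.0]]
```

View pics/top0.png

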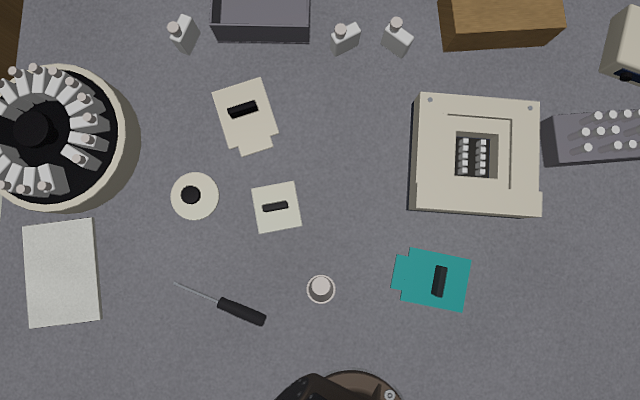

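View pics/side0.png

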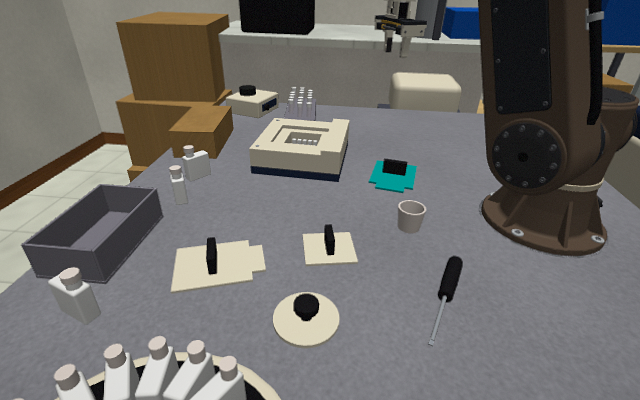

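Top view: the cream tongued cover is at about (245,115) with its tongue pointing down the image, towards the robot. The unit is at (477,155) with its lip on the lower side. The turquoise decoy is at (435,280), the plain cover at (276,207) and the round lid at (195,195). The side view agrees.

The tool can't pitch. I plan to grip the rib by its two ends, so the cover can pivot about the jaw axis, and set the tilt by pressing its far edge on something.

```bash
cat > h.py <<'E'
import numpy as np,cv2
def cast(px,z,K,D,T):
    u=cv2.undistortPoints(np.array(px,float).reshape(-1,1,2),K,D).reshape(-1,2)
    d=np.c_[u,np.ones(len(u))]@T[:3,:3].T; o=T[:3,3]
    return o+d*((z-o[2])/d[:,2])[:,None]
def proj(P,K,D,T):
    M=np.linalg.inv(T); return cv2.projectPoints(np.array(P,float).reshape(-1,3),cv2.Rodrigues(M[:3,:3])[0],M[:3,3],K,D)[0].reshape(-1,2)
def place(P,x,y,yaw):
    c,s=np.cos(np.radians(yaw)),np.sin(np.radians(yaw)); P=np.array(P,float); return np.c_[x+c*P[:,0]-s*P[:,1],y+s*P[:,0]+c*P[:,1],P[:,2]]
E
python3 - <<'E'
from h import *
s=np.load("pics/top0.npz");K,D,T=s["K"],s["D"],s["cam_to_world"];im=s["img"]
hsv=cv2.cvtColor(im,cv2.COLOR_RGB2HSV)
m=((hsv[...,0]>12)&(hsv[...,0]<35)&(hsv[...,1]>22)&(hsv[...,2]>120)).astype(np.uint8)
for name,(u0,v0,u1,v1) in dict(cover=(200,65,290,165),unit=(400,80,548,225)).items():
    r=np.zeros_like(m);r[v0:v1,u0:u1]=m[v0:v1,u0:u1]
    c=max(cv2.findContours(r,0,cv2.CHAIN_APPROX_NONE)[0],key=cv2.contourArea)
    p=cv2.approxPolyDP(c,3,True).reshape(-1,2)
    print(name,cv2.contourArea(c))
    zs=[.005] if name=="cover" else [.07,.082]
    for z in zs: print(z,np.c_[p,cast(p,z,K,D,T)[:,:2].round(4)].tolist())
# rib top
for (u0,v0,u1,v1) in [(220,90,265,125)]:
    k=np.zeros_like(m);k[v0:v1,u0:u1]=(im[v0:v1,u0:u1].max(2)<60)
    c=max(cv2.findContours(k,0,cv2.CHAIN_APPROX_NONE)[0],key=cv2.contourArea);b=cv2.boxPoints(cv2.minAreaRect(c))
    print("rib",cast(b,.041,K,D,T)[:,:2].round(4).tolist())
cv2.imwrite("pics/crop1.png",cv2.resize(np.hstack([im[75:225,400:550],im[65:215,190:340]])[:,:,::-1],None,fx=2.6,fy=2.6,interpolation=cv2.INTER_CUBIC))
E
```

```text
cover 3115.0
0.005 [[260.0, 77.0, 0.7214, 0.2042], [212.0, 92.0, 0.6865, 0.3055], [227.0, 141.0, 0.5804, 0.2687], [234.0, 139.0, 0.5849, 0.2541], [228.0, 143.0, 0.5761, 0.2664], [229.0, 148.0, 0.5655, 0.2638], [239.0, 147.0, 0.568, 0.2429], [239.0, 143.0, 0.5765, 0.2432], [240.0, 150.0, 0.5616, 0.2405], [261.0, 148.0, 0.5667, 0.1966], [241.0, 153.0, 0.5553, 0.2382], [242.0, 156.0, 0.5489, 0.2358], [272.0, 146.0, 0.5714, 0.1737], [270.0, 139.0, 0.5863, 0.1784], [266.0, 139.0, 0.5861, 0.1868], [277.0, 133.0, 0.5994, 0.164], [267.0, 129.0, 0.6077, 0.1854], [276.0, 127.0, 0.6123, 0.1665]]
unit 12715.5
0.07 [[420.0, 92.0, 0.67, -0.121], [421.0, 100.0, 0.6538, -0.1228], [423.0, 95.0, 0.6641, -0.1269], [423.0, 102.0, 0.6499, -0.1267], [430.0, 103.0, 0.6482, -0.1405], [431.0, 110.0, 0.6342, -0.1423], [419.0, 103.0, 0.6476, -0.1188], [419.0, 117.0, 0.6195, -0.1185], [423.0, 120.0, 0.6137, -0.1263], [419.0, 115.0, 0.6235, -0.1186], [424.0, 115.0, 0.6238, -0.1284], [429.0, 121.0, 0.612, -0.1381], [426.0, 124.0, 0.6059, -0.1321], [426.0, 120.0, 0.6138, -0.1322], [419.0, 120.0, 0.6135, -0.1185], 
[... 2565 characters left out ...]
], [461.0, 198.0, 0.4614, -0.1937], [464.0, 196.0, 0.4653, -0.1994], [472.0, 200.0, 0.458, -0.2146], [476.0, 212.0, 0.4356, -0.2218], [486.0, 212.0, 0.4359, -0.2409], [487.0, 207.0, 0.4453, -0.243], [495.0, 211.0, 0.4381, -0.2582], [490.0, 213.0, 0.4341, -0.2485], [501.0, 213.0, 0.4345, -0.2696], [507.0, 207.0, 0.446, -0.2814], [510.0, 212.0, 0.4367, -0.287], [503.0, 214.0, 0.4327, -0.2734], [525.0, 215.0, 0.4315, -0.3158], [528.0, 210.0, 0.4411, -0.3219], [532.0, 216.0, 0.4298, -0.3293], [541.0, 216.0, 0.4301, -0.3468], [541.0, 193.0, 0.4739, -0.3483], [537.0, 190.0, 0.4794, -0.3407], [539.0, 102.0, 0.6522, -0.3518]]
rib [[0.6386, 0.2633], [0.658, 0.2078], [0.6363, 0.2002], [0.617, 0.2556]]
```

View pics/crop1.png

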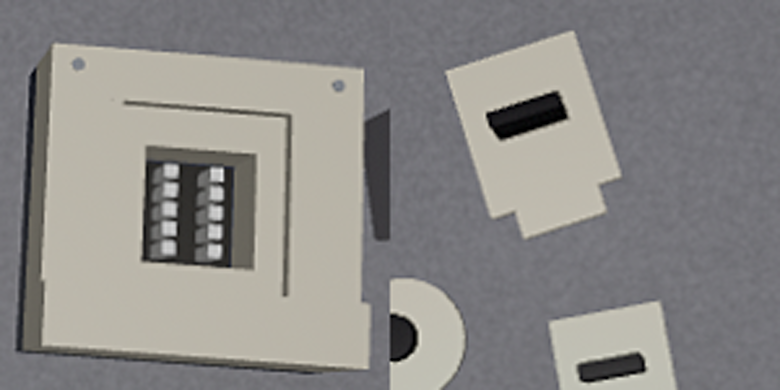

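The crop gives clean corners for the unit and the cover, with their upper sides visible. Next I'll refine them and fit the known outlines rigidly.

```bash
cat >> h.py <<'E'
def fit(model,meas):
    A=np.array(model,float);B=np.array(meas,float);a=A-A.mean(0);b=B-B.mean(0)
    th=np.arctan2((a[:,0]*b[:,1]-a[:,1]*b[:,0]).sum(),(a*b).sum());c,s=np.cos(th),np.sin(th)
    R=np.array([[c,-s],[s,c]]);t=B.mean(0)-R@A.mean(0);return t,np.degrees(th),np.linalg.norm(A@R.T+t-B,axis=1)
E
python3 - <<'E'
from h import *
s=np.load("pics/top0.npz");K,D,T=s["K"],s["D"],s["cam_to_world"];g=cv2.cvtColor(s["img"],cv2.COLOR_RGB2GRAY)
def sub(p): return cv2.cornerSubPix(g,np.array(p,np.float32).reshape(-1,1,2),(3,3),(-1,-1),(3,50,.01)).reshape(-1,2)
cv=np.array([(260.8,76.9),(211.5,92.7),(228.8,148.5),(278.8,133.1),(242.3,156.5),(273.1,146.5)])
cm=[(65,-55),(65,55),(-65,55),(-65,-55),(-89,35),(-89,-35)]
un=np.array([(420.4,91.9),(540,101.9),(415.4,208.5),(542.3,217.3)]);um=[(115,120),(115,-120),(-115,120),(-115,-120)]
for f in (lambda p:p-.5,sub):
    print("cover",*fit(np.array(cm)/1e3,cast(f(cv),.005,K,D,T)[:,:2]))
    q=f(un);print("unit",*fit(np.array(um)/1e3,np.r_[cast(q[:2],.07,K,D,T),cast(q[2:],.082,K,D,T)][:,:2]), (q-un).round(1).tolist())
E
```

```text
cover [0.64380719 0.23422273] 19.3105802010178 [0.00064204 0.00098269 0.00135507 0.00060233 0.00171666 0.00068274]
unit [ 0.54972281 -0.23391193] -3.164159580692467 [0.00040603 0.00015117 0.00155547 0.00101342] [[-0.5, -0.5], [-0.5, -0.5], [-0.5, -0.5], [-0.5, -0.5]]
cover [0.64379247 0.23454197] 19.63668457366136 [0.00051658 0.00036642 0.00023923 0.00010489 0.00013275 0.00078875]
unit [ 0.54983019 -0.23424377] -3.078520180250416 [0.00093294 0.00017601 0.00120097 0.00087157] [[-0.2, -0.7], [-0.5, -0.7], [0.5, -0.1], [-1.1, -0.8]]
```

```bash
cat >> h.py <<'E'
from scipy.spatial.transform import Rotation as Ro
def goto(o,p,yaw):
    R=Ro.from_euler("xyz",o["orientation"],degrees=True).as_matrix()
    d=R.T@(np.array(p)-o["tool_pos"])*1e3; r=-(yaw-o["orientation"][2]+180)%360-180
    r=-(((yaw-o["orientation"][2])+180)%360-180)
    return d.round(1).tolist(),round(np.radians(r),4)
E
python3 - <<'E'
from h import *
from plant import ctrl
print(goto(ctrl.get_obs(),(.6438,.2345,.13),-160.5))
E
```

```text
([-681.3, 601.6, 79.0], np.float64(0.1154))
```

Request:
{"fn": "jog_arm", "kwargs": {"motion": [{"offset":[-30,26,0],"roll":0.0,"hand":87},{"offset":[-60,53,0],"roll":0.0,"hand":87},{"offset":[-90,79,0],"roll":0.02,"hand":87},{"offset":[-120,106,0],"roll":0.03,"hand":87},{"offset":[-150,132,0],"roll":0.04,"hand":87},{"offset":[-180,159,0],"roll":0.05,"hand":87},{"offset":[-210,185,0],"roll":0.06,"hand":87},{"offset":[-240,212,0],"roll":0.07,"hand":87},{"offset":[-270,238,0],"roll":0.08,"hand":87},{"offset":[-300,265,0],"roll":0.09,"hand":87},{"offset":[-330,291,0],"roll":0.1,"hand":87},{"offset":[-360,318,0],"roll":0.11,"hand":87},{"offset":[-390,344,0],"roll":0.115,"hand":87},{"offset":[-420,371,0],"roll":0.115,"hand":87},{"offset":[-450,397,0],"roll":0.115,"hand":87},{"offset":[-480,424,0],"roll":0.115,"hand":87},{"offset":[-510,450,0],"roll":0.115,"hand":87},{"offset":[-540,477,0],"roll":0.115,"hand":87},{"offset":[-570,503,0],"roll":0.115,"hand":87},{"offset":[-600,530,0],"roll":0.115,"hand":87}]}}

```text
clock: 1.77
tool_pos: [0.6027, 0.1358, 0.2088]
orientation: [180.0, -0.0, -160.5]
force: [0.9, -0.8, -0.4]
opening: 0.0868
```

```bash
python3 - <<'E'
from h import *
from plant import ctrl
o=ctrl.get_obs();print(o["tool_pos"],o["orientation"],o["qvel"].round(1))
print(goto(o,(.6438,.2345,.13),-160.5))
E
```

```text
[0.60271284 0.13584569 0.2088129 ] [ 1.79998846e+02 -2.64512540e-02 -1.60463883e+02] [ 29.7  25.   33.9   0.2  -8.5 -29.7]
([-71.7, 79.2, 78.8], np.float64(0.0006))
```

Request:
{"fn": "jog_arm", "kwargs": {"motion": [{"offset":[-25,27,10],"roll":0,"hand":87},{"offset":[-50,54,30],"roll":0,"hand":87},{"offset":[-65,72,50],"roll":0,"hand":87},{"offset":[-72.6,80.4,70],"roll":0,"hand":87},{"offset":[-72.6,80.4,79],"roll":0,"hand":87},{"offset":[-72.6,80.4,79],"roll":0,"hand":87},{"offset":[-72.6,80.4,79],"roll":0,"hand":87},{"offset":[-72.6,80.4,79],"roll":0,"hand":87}]}}

```text
clock: 2.43
tool_pos: [0.6446, 0.2334, 0.1315]
orientation: [180.0, 0.1, -160.5]
force: [0.2, 0.2, -0.1]
opening: 0.0872
```

```bash
python3 - <<'E'
from h import *
from plant import ctrl,cams
o=ctrl.get_obs();print(o["tool_pos"],o["orientation"])
s=cams.snapshot("wrist");print(s["T_tool_cam"].round(3).tolist(),s["K"][0])
T=np.eye(4);T[:3,:3]=Ro.from_euler("xyz",o["orientation"],degrees=True).as_matrix();T[:3,3]=o["tool_pos"]
np.savez("pics/w1.npz",img=s["img"],K=s["K"],D=s["D"],cam_to_world=T@s["T_tool_cam"])
im=s["img"][:,:,::-1].copy()
b=[(-7,-30,41),(7,-30,41),(7,30,41),(-7,30,41)]
c=[(65,-55,5),(65,55,5),(-65,55,5),(-65,35,5),(-89,35,5),(-89,-35,5),(-65,-35,5),(-65,-55,5)]
for q in(b,c):
    p=proj(place(np.array(q)/1e3,.6438,.2345,19.5),s["K"],s["D"],T@s["T_tool_cam"]);cv2.polylines(im,[p.round().astype(int)],True,(0,0,255),1)
cv2.imwrite("pics/w1.png",im)
E
```

```text
[0.64456443 0.23336618 0.13150491] [ 1.79999004e+02  8.90333873e-02 -1.60499142e+02]
[[-0.001, -0.969, -0.246, 0.067], [1.0, -0.001, -0.0, -0.001], [0.0, -0.246, 0.969, -0.174], [0.0, 0.0, 0.0, 1.0]] [292.83234201   0.         324.07786708]
```

View pics/w1.png

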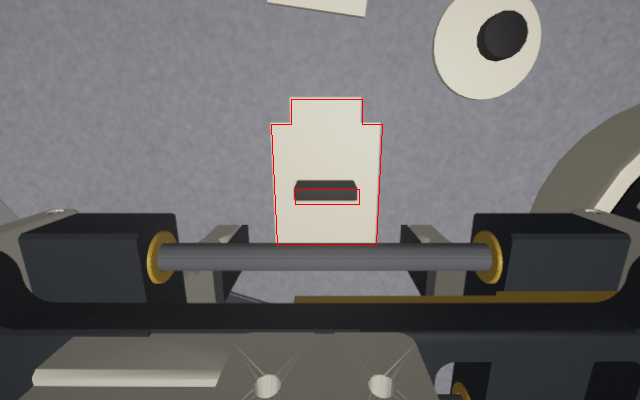

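The wrist picture shows the cover's plate outline matching at (272–382, 97–245). The rib top, at about (295–357, 188–200), sits 3–4 px above the prediction. I'll measure it.

```bash
python3 - <<'E'
from h import *
s=np.load("pics/w1.npz");K,D,T=s["K"],s["D"],s["cam_to_world"];g=cv2.cvtColor(s["img"],cv2.COLOR_RGB2GRAY)
print(g[174:208,325].tolist(), g[195,286:300].tolist(),g[195,350:366].tolist())
k=np.zeros_like(g);k[174:210,285:370]=g[174:210,285:370]<110
c=max(cv2.findContours(k,0,1)[0],key=cv2.contourArea);x,y,w,h=cv2.boundingRect(c);print(x,y,w,h)
# far edge (bottom) and base edge (top) of the rib
R=place([(1,0,0)],0,0,19.5)[0,:2];N=np.array([-R[1],R[0]])
for nm,p,z in [("top +x edge",(325,y+h-.5),.041),("top -x edge",(325,187.5),.041),("base -x edge",(325,y-.5),.005),("y ends",(x-.5,195),.041),("y ends",(x+w-.5,195),.041)]:
    q=cast([p],z,K,D,T)[0,:2]-[.6438,.2345];print(nm,(q@R*1e3).round(1),(q@N*1e3).round(1))
E
```

```text
[210, 210, 210, 210, 210, 193, 119, 63, 63, 63, 64, 63, 63, 65, 69, 72, 71, 72, 71, 71, 70, 69, 70, 68, 68, 67, 122, 187, 208, 207, 207, 207, 208, 207] [206, 206, 206, 206, 206, 207, 207, 180, 83, 64, 66, 67, 66, 65] [69, 69, 69, 69, 69, 68, 81, 168, 209, 209, 209, 209, 210, 209, 210, 209]
294 181 63 19
top +x edge 3.0 -1.6
top -x edge -8.5 -1.6
base -x edge -8.0 -1.5
y ends -1.3 -31.0
y ends -1.3 27.7
```

Request:
{"fn": "jog_arm", "kwargs": {"motion": [{"offset":[1.5,-1.5,20],"roll":0,"hand":87},{"offset":[1.5,-1.5,40],"roll":0,"hand":87},{"offset":[1.5,-1.5,60],"roll":0,"hand":87},{"offset":[1.5,-1.5,75],"roll":0,"hand":87},{"offset":[1.5,-1.5,88],"roll":0,"hand":87},{"offset":[1.5,-1.5,96],"roll":0,"hand":87},{"offset":[1.5,-1.5,103],"roll":0,"hand":87},{"offset":[1.5,-1.5,103],"roll":0,"hand":87},{"offset":[1.5,-1.5,103],"roll":0,"hand":87},{"offset":[1.5,-1.5,103],"roll":0,"hand":87}]}}

```text
clock: 3.32
tool_pos: [0.6438, 0.2323, 0.0281]
orientation: [180.0, 0.1, -160.5]
force: [-0.2, -0.2, 0.2]
opening: 0.0865
```

```bash
python3 - <<'E'
from h import *
from plant import ctrl
o=ctrl.get_obs();p=place([(-.0015,-.0015,.027)],.6438,.2345,19.5)[0];print(o["tool_pos"],p,goto(o,p,-160.5),o["force"])
E
```

```text
[0.64380234 0.23233078 0.02806598] [0.64288675 0.23258533 0.027     ] ([0.8, 0.5, 1.1], np.float64(0.0007)) [-0.21252558 -0.24198139  0.16852732]
```

Request:
{"fn": "jog_arm", "kwargs": {"motion": [{"offset":[0.5,0,0],"roll":0,"hand":75},{"offset":[0.5,0,0],"roll":0,"hand":70},{"offset":[0.5,0,0],"roll":0,"hand":66},{"offset":[0.5,0,0],"roll":0,"hand":63},{"offset":[0.5,0,0],"roll":0,"hand":60},{"offset":[0.5,0,0],"roll":0,"hand":40},{"offset":[0.5,0,0],"roll":0,"hand":30},{"offset":[0.5,0,0],"roll":0,"hand":30},{"offset":[0.5,0,0],"roll":0,"hand":30},{"offset":[0.5,0,0],"roll":0,"hand":30}]}}

```text
clock: 4.15
tool_pos: [0.6427, 0.2319, 0.027]
orientation: [-180.0, -0.0, -160.5]
force: [0.4, 0.2, 0.4]
opening: 0.0333
```

```bash
python3 - <<'E'
from h import *
from plant import ctrl,cams
o=ctrl.get_obs();print(o["tool_pos"],o["opening"])
s=cams.snapshot("wrist");t=cams.snapshot("side")
cv2.imwrite("pics/g1.png",np.vstack([s["img"][60:330,100:500],t["img"][170:400,50:450]])[:,:,::-1])
E
```

```text
[0.64270713 0.23188307 0.02701691] 0.03330691073460874
```

View pics/g1.png

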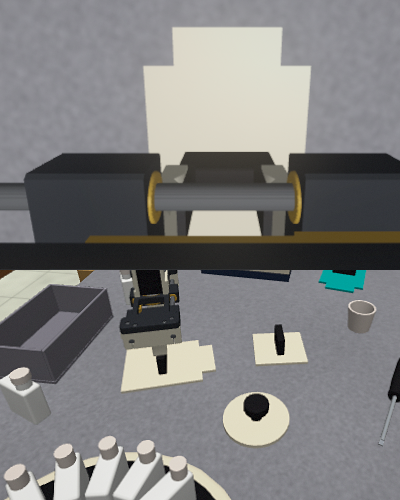

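The gripper is around the rib, but the opening reads 33 mm, less than the rib's 60 mm. That doesn't agree, so I'll zoom in.

```bash
python3 - <<'E'
from h import *
from plant import ctrl,cams
print(ctrl.get_obs()["opening"])
s=cams.snapshot("wrist")["img"];t=cams.snapshot("side")["img"]
a=cv2.resize(s[190:310,230:420],(760,300+0));a=cv2.resize(s[190:310,230:420],None,fx=3,fy=3)[:, :570];b=cv2.resize(t[300:410 if 0 else 400,150:290],None,fx=4,fy=4)[:240]
b=cv2.resize(t[250:330,150:300],None,fx=3,fy=3)
c=np.zeros((a.shape[0]+b.shape[0],570,3),np.uint8);c[:a.shape[0]]=a;c[a.shape[0]:,:b.shape[1]]=b
c=np.clip(c.astype(float)*1.7,0,255).astype(np.uint8)
cv2.imwrite("pics/g2.png",c[:,:,::-1]);print(c.shape)
E
```

```text
0.031124228696670468
(600, 570, 3)
```

View pics/g2.png

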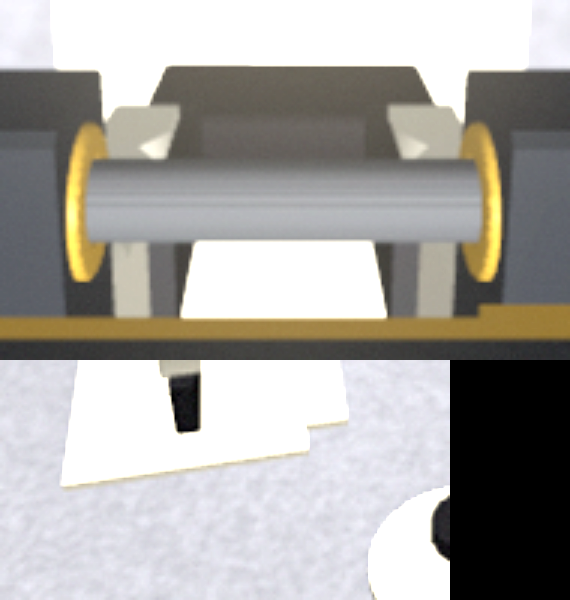

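```bash
python3 - <<'E'
from h import *
from plant import ctrl,cams
o=ctrl.get_obs();print(o["opening"],o["force"],o["tool_pos"])
s=np.load("pics/side0.npz");K,D,T=s["K"],s["D"],s["cam_to_world"]
A=lambda P:(place(np.array(P)/1e3,.6438,.2345,19.5),)
f=lambda P:(proj(place(np.array(P)/1e3,.6438,.2345,19.5),K,D,T)-[150,250])*3+[0,360]
print("rib +y end",f([(-7,30,5),(7,30,5),(7,30,41),(-7,30,41)]).round().tolist())
g=lambda P:(proj(place(np.array(P)/1e3,*o["tool_pos"][:2],19.5),K,D,T)-[150,250])*3+[0,360]
for y in(16,30,37): print("tip",y,g([(-9,y,16),(9,y,16),(9,y,54),(-9,y,54)]).round().tolist())
t=cams.snapshot("side")["img"];h0=s["img"]
G=lambda i:cv2.cvtColor(i,cv2.COLOR_RGB2GRAY)
np.save("pics/t.npy",t)
print(G(t)[246:280:1,206:222:3].tolist());print(G(h0)[230:280:2,206:222:3].tolist())
E
```

```text
0.030278986317310973 [-0.03496617  0.18709765 -0.10838264] [0.64269089 0.23188896 0.02701617]
rib +y end [[198.0, 434.0], [172.0, 438.0], [163.0, 389.0], [190.0, 385.0]]
tip 16 [[203.0, 400.0], [170.0, 404.0], [161.0, 352.0], [195.0, 348.0]]
tip 30 [[203.0, 416.0], [169.0, 420.0], [160.0, 368.0], [194.0, 363.0]]
tip 37 [[203.0, 424.0], [169.0, 429.0], [160.0, 376.0], [194.0, 371.0]]
[[106, 105, 105, 101, 224, 221], [101, 104, 105, 106, 223, 219], [105, 106, 108, 106, 224, 220], [109, 106, 107, 109, 224, 220], [107, 111, 111, 112, 224, 220], [111, 114, 114, 112, 224, 220], [114, 113, 116, 115, 224, 220], [116, 116, 118, 109, 223, 220], [112, 101, 89, 68, 225, 220], [102, 58, 41, 16, 227, 221], [70, 28, 24, 6, 226, 221], [57, 24, 27, 5, 227, 220], [56, 29, 24, 6, 227, 219], [94, 24, 13, 5, 226, 219], [107, 10, 14, 0, 226, 220], [104, 13, 11, 8, 227, 220], [193, 18, 14, 5, 225, 219], [221, 6, 13, 6, 226, 220], [217, 12, 14, 5, 227, 220], [220, 13, 15, 5, 225, 220], [217, 11, 10, 11, 225, 220], [220, 8, 18, 9, 227, 220], [223, 10, 15, 8, 226, 221], [225, 9, 15, 9, 226, 220], [224, 7, 14,
[... 318 characters left out ...]
7], [129, 131, 131, 131, 129, 131], [129, 132, 126, 126, 129, 128], [122, 134, 133, 125, 127, 129], [127, 35, 16, 107, 127, 127], [133, 21, 24, 72, 131, 129], [130, 23, 25, 31, 123, 125], [93, 25, 27, 38, 207, 217], [157, 21, 25, 21, 214, 213], [157, 22, 23, 11, 215, 212], [122, 20, 22, 2, 216, 213], [103, 22, 22, 1, 219, 213], [105, 24, 23, 6, 219, 212], [74, 29, 26, 4, 219, 213], [51, 26, 25, 1, 218, 213], [101, 14, 15, 8, 219, 212], [185, 13, 15, 3, 219, 213], [210, 15, 10, 6, 218, 213], [210, 10, 11, 1, 219, 212], [216, 8, 15, 10, 219, 213], [217, 7, 12, 5, 219, 212], [215, 5, 9, 1, 216, 213], [214, 123, 143, 183, 213, 213], [212, 215, 216, 214, 212, 212], [213, 213, 211, 211, 212, 213]]
```

The rib's +y end is fully visible, so the fingers aren't outside it. It looks as if the visible fingertips end near the rib's top. I'll open up and measure where the tips really are.

Request:
{"fn": "jog_arm", "kwargs": {"motion": [{"offset":[0,0,0],"roll":0,"hand":87},{"offset":[0,0,0],"roll":0,"hand":87},{"offset":[0,0,0],"roll":0,"hand":87},{"offset":[0,0,0],"roll":0,"hand":87},{"offset":[0,0,0],"roll":0,"hand":87},{"offset":[0,0,0],"roll":0,"hand":87},{"offset":[0,0,0],"roll":0,"hand":87},{"offset":[0,0,0],"roll":0,"hand":87}]}}

```text
clock: 5.07
tool_pos: [0.6427, 0.2319, 0.0271]
orientation: [-180.0, -0.0, -160.5]
force: [0.1, -0.6, 0.0]
opening: 0.0781
```

```bash
python3 - <<'E'
from h import *
from plant import ctrl,cams
o=ctrl.get_obs();print(o["opening"],o["tool_pos"])
s=cams.snapshot("wrist");t=cams.snapshot("side")
R=Ro.from_euler("xyz",o["orientation"],degrees=True).as_matrix();T=np.eye(4);T[:3,:3]=R;T[:3,3]=o["tool_pos"]
a=s["img"][:,:,::-1].copy();b=t["img"][:,:,::-1].copy()
for z,c in((.011,(0,0,255)),(-.0165,(0,255,0))):
  for sg in(1,-1):
    P=(np.array([(-.0095,sg*.0435,z),(.0095,sg*.0435,z)])@R.T)+o["tool_pos"]
    cv2.polylines(a,[(proj(P,s["K"],s["D"],T@s["T_tool_cam"])).round().astype(int)],0,c,1)
    cv2.polylines(b,[(proj(P,t["K"],t["D"],t["cam_to_world"])).round().astype(int)],0,c,1)
A=cv2.resize(a[180:310,190:460],None,fx=2.5,fy=2.5);B=cv2.resize(b[215:315,140:320],None,fx=2.5,fy=2.5)
c=np.zeros((A.shape[0]+B.shape[0],A.shape[1],3),np.uint8);c[:A.shape[0]]=A;c[A.shape[0]:,:B.shape[1]]=B
cv2.imwrite("pics/g3.png",c)
E
```

```text
0.07809456262159377 [0.64269235 0.23187747 0.02705975]
```

View pics/g3.png

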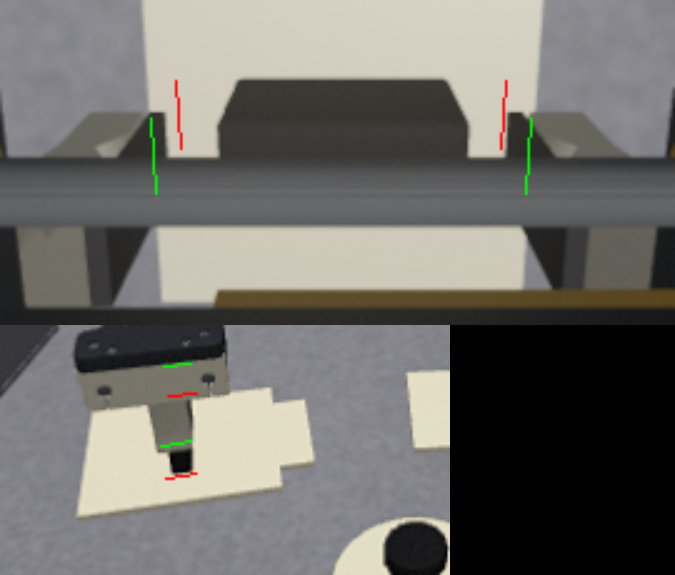

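Both views agree (green marks) that the fingertips are about 16 mm behind the reported TCP, not 11 mm ahead. So the tips are now at z≈44 mm, just over the rib top. The opening works as stated. The jaws need to go 28 mm lower, with the force watched.

Request:
{"fn": "jog_arm", "kwargs": {"motion": [{"offset":[0,0,6],"roll":0,"hand":87},{"offset":[0,0,12],"roll":0,"hand":87},{"offset":[0,0,17],"roll":0,"hand":87},{"offset":[0,0,22],"roll":0,"hand":87},{"offset":[0,0,25],"roll":0,"hand":87},{"offset":[0,0,28],"roll":0,"hand":87},{"offset":[0,0,28],"roll":0,"hand":87},{"offset":[0,0,28],"roll":0,"hand":87}]}}

```text
clock: 5.83
tool_pos: [0.6427, 0.2318, -0.0011]
orientation: [-180.0, -0.0, -160.5]
force: [0.3, 0.2, -0.3]
opening: 0.0866
```

Request:
{"fn": "jog_arm", "kwargs": {"motion": [{"offset":[0,0,0],"roll":0,"hand":75},{"offset":[0,0,0],"roll":0,"hand":70},{"offset":[0,0,0],"roll":0,"hand":65},{"offset":[0,0,0],"roll":0,"hand":61},{"offset":[0,0,0],"roll":0,"hand":58},{"offset":[0,0,0],"roll":0,"hand":55},{"offset":[0,0,0],"roll":0,"hand":50},{"offset":[0,0,0],"roll":0,"hand":40},{"offset":[0,0,0],"roll":0,"hand":40},{"offset":[0,0,0],"roll":0,"hand":40},{"offset":[0,0,0],"roll":0,"hand":40},{"offset":[0,0,0],"roll":0,"hand":40}]}}

```text
clock: 6.83
tool_pos: [0.6428, 0.2321, -0.0007]
orientation: [180.0, 0.0, -160.5]
force: [-1.2, 1.7, 3.4]
opening: 0.0599
```

Request:
{"fn": "jog_arm", "kwargs": {"motion": [{"offset":[0,0,-2],"roll":0,"hand":40},{"offset":[0,0,-5],"roll":0,"hand":40},{"offset":[0,0,-10],"roll":0,"hand":40},{"offset":[0,0,-18],"roll":0,"hand":40},{"offset":[0,0,-28],"roll":0,"hand":40},{"offset":[0,0,-40],"roll":0,"hand":40},{"offset":[0,0,-52],"roll":0,"hand":40},{"offset":[0,0,-64],"roll":0,"hand":40},{"offset":[0,0,-78],"roll":0,"hand":40},{"offset":[0,0,-92],"roll":0,"hand":40},{"offset":[0,0,-106],"roll":0,"hand":40},{"offset":[0,0,-116],"roll":0,"hand":40},{"offset":[0,0,-122],"roll":0,"hand":40},{"offset":[0,0,-125],"roll":0,"hand":40},{"offset":[0,0,-125],"roll":0,"hand":40},{"offset":[0,0,-125],"roll":0,"hand":40}]}}

```text
clock: 8.17
tool_pos: [0.6424, 0.2317, 0.1236]
orientation: [180.0, -0.0, -160.5]
force: [0.2, 0.4, -2.8]
opening: 0.06
```

```bash
python3 - <<'E'
from h import *
from plant import ctrl,cams
o=ctrl.get_obs();print(o["opening"],o["tool_pos"],o["force"],o["moment"])
t=cams.snapshot("side");s=cams.snapshot("wrist")
R=Ro.from_euler("xyz",o["orientation"],degrees=True).as_matrix();T=np.eye(4);T[:3,:3]=R;T[:3,3]=o["tool_pos"]
np.savez("pics/w2.npz",img=s["img"],K=s["K"],D=s["D"],cam_to_world=T@s["T_tool_cam"]);np.savez("pics/s2.npz",**t)
cv2.imwrite("pics/l1.png",np.hstack([s["img"][20:320,120:520],t["img"][100:400,50:450]])[:,:,::-1])
E
```

```text
0.0599572128218599 [0.64238186 0.23174607 0.12357622] [ 0.20837818  0.42925641 -2.77916175] [ 0.01326391 -0.01957452 -0.01274978]
```

View pics/l1.png

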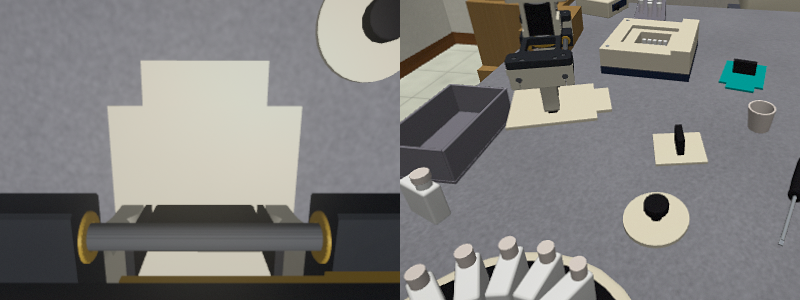

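The cover is held at its rib ends, tongue towards the camera: corners at (260,81), (390,81), (227,126) and (421,126). It looks near flat. I'll get the tilt with solvePnP.

```bash
cat >> h.py <<'E'
MOD=np.array([(-89,-35,5),(-89,35,5),(-65,-35,5),(-65,35,5),(-65,-55,5),(-65,55,5)],float)/1e3
def pose_in_tool(img,K,D,Ttc,guess):
    g=cv2.cvtColor(img,cv2.COLOR_RGB2GRAY)
    p=cv2.cornerSubPix(g,np.array(guess,np.float32).reshape(-1,1,2),(5,5),(-1,-1),(3,50,.01))
    _,rv,tv=cv2.solvePnP(MOD,p,K,D)
    e=np.abs(cv2.projectPoints(MOD,rv,tv,K,D)[0]-p).max()
    M=np.eye(4);M[:3,:3]=cv2.Rodrigues(rv)[0];M[:3,3]=tv.ravel();return Ttc@M,p.reshape(-1,2),e
E
python3 - <<'E'
from h import *
s=np.load("pics/w2.npz")
from plant import ctrl
o=ctrl.get_obs()
T=np.eye(4);T[:3,:3]=Ro.from_euler("xyz",o["orientation"],degrees=True).as_matrix();T[:3,3]=o["tool_pos"]
Ttc=np.linalg.inv(T)@s["cam_to_world"]
M,p,e=pose_in_tool(s["img"],s["K"],s["D"],Ttc,[(260,81),(390,81),(262,126),(388,126),(227,126),(421,126)])
W=T@M
print(p.round(1).tolist(),e,"origin tool mm",(M[:3,3]*1e3).round(1),"world origin",W[:3,3].round(4),"tip",(W@[-.089,0,0,1])[:3].round(4),"x-axis elev deg",np.degrees(np.arcsin(W[2,0])).round(1),"yaw",np.degrees(np.arctan2(W[1,0],W[0,0])).round(1))
E
```

```text
[[260.0, 80.19999694824219], [388.8999938964844, 80.4000015258789], [261.8999938964844, 125.30000305175781], [386.70001220703125, 125.5], [226.8000030517578, 125.5999984741211], [421.8999938964844, 125.9000015258789]] 0.22920309377158787 origin tool mm [ 0.2 -1.1 -0.7] world origin [0.6424 0.2305 0.1238] tip [0.5584 0.201  0.1232] x-axis elev deg 0.4 yaw 19.4
```

```bash
python3 - <<'E'
from h import *
from plant import ctrl
o=ctrl.get_obs();print(goto(o,(*place([(-.16,.001,0)],.5498,-.2342,-3.1)[0,:2],.134),176.9))
E
```

```text
([390.0, -345.7, -10.2], np.float64(0.3948))
```

Request:
{"fn": "jog_arm", "kwargs": {"motion": [{"offset":[8,-7,-3],"roll":0.0,"hand":40},{"offset":[22,-20,-6],"roll":0.02,"hand":40},{"offset":[42,-37,-10],"roll":0.04,"hand":40},{"offset":[64,-57,-10],"roll":0.06,"hand":40},{"offset":[86,-76,-10],"roll":0.09,"hand":40},{"offset":[108,-96,-10],"roll":0.12,"hand":40},{"offset":[130,-115,-10],"roll":0.15,"hand":40},{"offset":[152,-135,-10],"roll":0.18,"hand":40},{"offset":[174,-154,-10],"roll":0.21,"hand":40},{"offset":[196,-174,-10],"roll":0.24,"hand":40},{"offset":[218,-193,-10],"roll":0.27,"hand":40},{"offset":[240,-213,-10],"roll":0.29,"hand":40},{"offset":[262,-232,-10],"roll":0.31,"hand":40},{"offset":[284,-252,-10],"roll":0.33,"hand":40},{"offset":[306,-271,-10],"roll":0.35,"hand":40},{"offset":[328,-291,-10],"roll":0.37,"hand":40},{"offset":[350,-310,-10],"roll":0.38,"hand":40},{"offset":[370,-328,-10],"roll":0.395,"hand":40},{"offset":[384,-340,-10],"roll":0.395,"hand":40},{"offset":[390,-345.7,-10],"roll":0.395,"hand":40}]}}

```text
clock: 9.93
tool_pos: [0.3885, -0.2259, 0.1339]
orientation: [180.0, -0.0, 176.8]
force: [0.4, -0.0, -1.3]
opening: 0.0599
```

Request:
{"fn": "jog_arm", "kwargs": {"motion": [{"offset":[0,0,0],"roll":0,"hand":40},{"offset":[0,0,0],"roll":0,"hand":40},{"offset":[0,0,0],"roll":0,"hand":40}]}}

```text
clock: 10.18
tool_pos: [0.391, -0.2239, 0.1341]
orientation: [180.0, 0.0, 176.9]
force: [0.4, 0.4, -2.1]
opening: 0.0597
```

```bash
python3 - <<'E'
from h import *
from plant import ctrl,cams
o=ctrl.get_obs();print(o["tool_pos"],o["orientation"],o["force"],o["opening"],o["joint_pos"].round(1))
t=cams.snapshot("side");im=t["img"][:,:,::-1].copy()
U=lambda P:proj(place(np.array(P)/1e3,.5498,-.2342,-3.1),t["K"],t["D"],t["cam_to_world"]).round().astype(int)
for q in([(-115,120,82),(-67,120,82),(-67,-120,82),(-115,-120,82)],[(-67,120,70),(115,120,70),(115,-120,70)],[(75,65,70),(75,-65,70),(-67,-65,70)]): cv2.polylines(im,[U(q)],0,(0,0,255),1)
cv2.imwrite("pics/s3.png",cv2.resize(im[60:260,180:480],None,fx=2.5,fy=2.5))
E
```

```text
[ 0.39095045 -0.22393497  0.13405601] [1.79997849e+02 8.61509123e-03 1.76903669e+02] [ 0.44689011  0.38602759 -2.10326164] 0.059680695162343325 [ -4.6   2.9 -32.7  -0.  -54.4 -88.5]
```

View pics/s3.png

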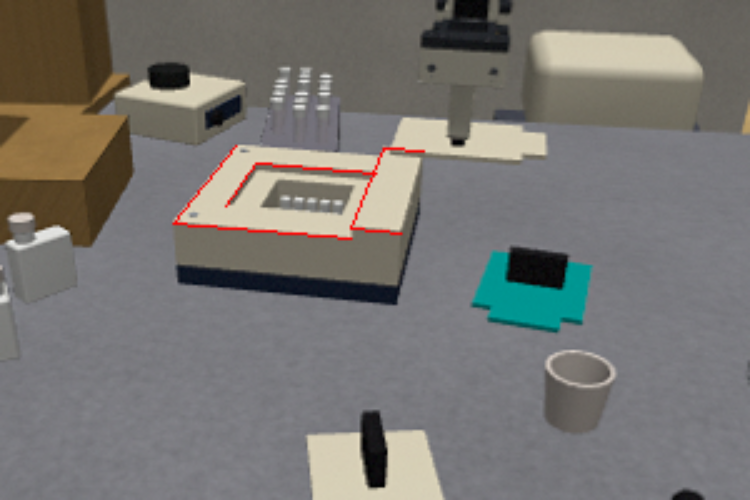

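The unit overlay fits. The cover's +x half is over the lip, and everything is clear. Now I lower it onto the lip's outer edge to turn the cover tongue-down in the grip.

Request:
{"fn": "jog_arm", "kwargs": {"motion": [{"offset":[0,0,8],"roll":0,"hand":40},{"offset":[0,0,18],"roll":0,"hand":40},{"offset":[0,0,28],"roll":0,"hand":40},{"offset":[0,0,38],"roll":0,"hand":40},{"offset":[0,0,45],"roll":0,"hand":40},{"offset":[0,0,49],"roll":0,"hand":40},{"offset":[0,0,51],"roll":0,"hand":40},{"offset":[0,0,53],"roll":0,"hand":40},{"offset":[0,0,55],"roll":0,"hand":40},{"offset":[0,0,56],"roll":0,"hand":40},{"offset":[0,0,57],"roll":0,"hand":40},{"offset":[0,0,57],"roll":0,"hand":40}]}}

```text
clock: 11.23
tool_pos: [0.39, -0.2244, 0.0777]
orientation: [-180.0, -0.0, 176.9]
force: [-5.9, 0.7, 6.6]
opening: 0.0598
```

Request:
{"fn": "jog_arm", "kwargs": {"motion": [{"offset":[0,0,1],"roll":0,"hand":40},{"offset":[0,0,2],"roll":0,"hand":40},{"offset":[0,0,3],"roll":0,"hand":40},{"offset":[0,0,4],"roll":0,"hand":40},{"offset":[0,0,4],"roll":0,"hand":40}]}}

```text
clock: 11.65
tool_pos: [0.3894, -0.2245, 0.0736]
orientation: [-180.0, -0.1, 176.9]
force: [-7.2, 1.1, 7.6]
opening: 0.0596
```

```bash
cat > w.py <<'E'
from h import *
from plant import ctrl,cams
import sys
o=ctrl.get_obs();print(o["clock"],o["tool_pos"].round(4),o["force"].round(1),o["opening"].round(4))
s=cams.snapshot("wrist");cv2.imwrite(sys.argv[1],s["img"][:,:,::-1])
T=np.eye(4);T[:3,:3]=Ro.from_euler("xyz",o["orientation"],degrees=True).as_matrix();T[:3,3]=o["tool_pos"]
el=float(sys.argv[2]);h=.028
# initial guess from an assumed tilt about the grip axis, then refine
best=None
for a in np.arange(el-8,el+8.1,.5):
    Rt=Ro.from_euler("z",180,degrees=True).as_matrix()@np.diag([1,-1,-1.])
    Ry=Ro.from_euler("y",-a,degrees=True).as_matrix()
    P=(Rt@(Ry@(MOD-[0,0,h]).T)).T+[0,-.001,-.0007-h]
    M=np.linalg.inv(s["T_tool_cam"]);p=cv2.projectPoints(P,cv2.Rodrigues(M[:3,:3])[0],M[:3,3],s["K"],s["D"])[0].reshape(-1,2)
    try: X,q,e=pose_in_tool(s["img"],s["K"],s["D"],s["T_tool_cam"],p)
    except cv2.error: continue
    if best is None or e<best[2]: best=(X,q,e,a)
X,q,e,a=best;W=T@X
Ui=np.eye(4);Ui[:3,:3]=Ro.from_euler("z",-3.1,degrees=True).as_matrix();Ui[:3,3]=[.5498,-.2342,0]
V=np.linalg.inv(Ui)@W
print("guess",a,"err px",round(float(e),2),q.round(0).tolist());print("in unit mm: origin",(V[:3,3]*1e3).round(1),"tip",((V@[-.089,0,0,1])[:3]*1e3).round(1),"+x edge",((V@[.065,0,0,1])[:3]*1e3).round(1),"tilt",np.degrees(np.arcsin(V[2,0])).round(1),"yaw",np.degrees(np.arctan2(V[1,0],V[0,0])).round(1))
E
python3 w.py pics/w3.png 10
```

```text
Traceback (most recent call last):
  File "w.py", line 4, in <module>
    o=ctrl.get_obs();print(o["clock"],o["tool_pos"].round(4),o["force"].round(1),o["opening"].round(4))
                                                                                 ^^^^^^^^^^^^^^^^^^
AttributeError: 'float' object has no attribute 'round'
```

```bash
sed -i 's/o\["opening"\].round(4)/o["opening"]/' w.py; python3 w.py pics/w3.png 10
```

```text
11.65 [ 0.3894 -0.2245  0.0736] [-7.2  1.1  7.6] 0.0595686055070452
guess 15.0 err px 0.0 [[268.0, 100.0], [381.0, 100.0], [268.0, 139.0], [381.0, 139.0], [236.0, 139.0], [414.0, 139.0]]
in unit mm: origin [-153.5    0.    75.2] tip [-239.5    0.    52.3] +x edge [-90.7   0.   91.9] tilt 14.9 yaw -0.0
```

The zero residual only means the guess stayed put, so it's not trustworthy. I'll look at the picture.

View pics/w3.png

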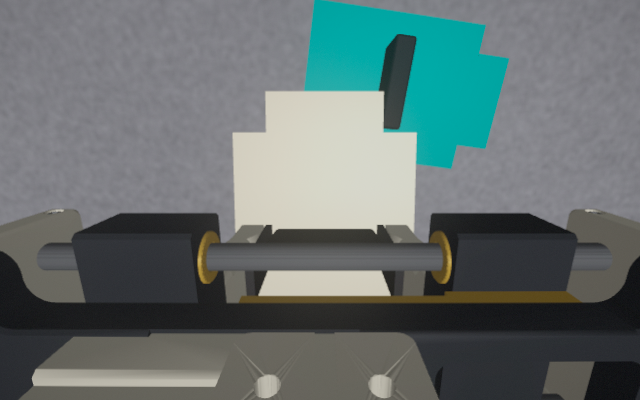

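The cover is clearly tilted tongue-down: tongue end at (266–384, 92), shoulders at (233–416, 132), with the turquoise decoy behind. I'll fix the corner finder to use the red-channel mask.

```bash
cat > w.py <<'E'
from h import *
from plant import ctrl,cams
import sys
o=ctrl.get_obs();print(o["clock"],o["tool_pos"].round(4),o["force"].round(1),o["opening"])
s=cams.snapshot("wrist");cv2.imwrite(sys.argv[1],s["img"][:,:,::-1])
T=np.eye(4);T[:3,:3]=Ro.from_euler("xyz",o["orientation"],degrees=True).as_matrix();T[:3,3]=o["tool_pos"]
r=s["img"][...,0];m=(r>165)&(s["img"][...,0].astype(int)-s["img"][...,2]>5)
w=lambda v:np.flatnonzero(m[v,180:470])+180
rows=[v for v in range(20,215) if len(w(v))>80 ];t0=rows[0];wd=[len(w(v)) for v in rows]
j=int(np.argmax(np.diff(wd)));s0=rows[j]+1;a=w(t0+4);b=w(s0+4);c=w(s0-4)
gs=[(a[0],t0),(a[-1],t0),(c[0],s0),(c[-1],s0),(b[0],s0),(b[-1],s0)]
X,q,e=pose_in_tool(cv2.merge([r,r,r]),s["K"],s["D"],s["T_tool_cam"],gs);W=T@X
Ui=np.eye(4);Ui[:3,:3]=Ro.from_euler("z",-3.1,degrees=True).as_matrix();Ui[:3,3]=[.5498,-.2342,0]
V=np.linalg.inv(Ui)@W;f=lambda x:((V@[x,0,0,1])[:3]*1e3).round(1)
print("err px",round(float(e),2),q.round(0).tolist());print("in unit mm: origin",f(0),"tip",f(-.089),"+x edge",f(.065),"tilt",np.degrees(np.arcsin(V[2,0])).round(1),"yaw",np.degrees(np.arctan2(V[1,0],V[0,0])).round(1))
E
python3 w.py pics/w4.png
```

```text
11.7 [ 0.3894 -0.2245  0.0736] [-7.6  0.8  6.7] 0.059802121982040005
err px 0.19 [[265.0, 91.0], [384.0, 91.0], [265.0, 132.0], [383.0, 132.0], [232.0, 132.0], [417.0, 132.0]]
in unit mm: origin [-157.1   -0.3   76.3] tip [-244.7   -0.3   60.3] +x edge [-93.2  -0.4  87.9] tilt 10.4 yaw -0.0
```

Request:
{"fn": "jog_arm", "kwargs": {"motion": [{"offset":[0,0,-4],"roll":0,"hand":40},{"offset":[0,0,-12],"roll":0,"hand":40},{"offset":[0,0,-24],"roll":0,"hand":40},{"offset":[0,0,-36],"roll":0,"hand":40},{"offset":[0,0,-46],"roll":0,"hand":40},{"offset":[-8,0,-50],"roll":0,"hand":40},{"offset":[-22,0,-50],"roll":0,"hand":40},{"offset":[-40,0,-50],"roll":0,"hand":40},{"offset":[-60,0,-50],"roll":0,"hand":40},{"offset":[-80,0,-50],"roll":0,"hand":40},{"offset":[-100,0,-50],"roll":0,"hand":40},{"offset":[-120,0,-50],"roll":0,"hand":40},{"offset":[-140,0,-50],"roll":0,"hand":40},{"offset":[-160,0,-50],"roll":0,"hand":40},{"offset":[-176,0,-50],"roll":0,"hand":40},{"offset":[-186,0,-50],"roll":0,"hand":40},{"offset":[-191,0,-50],"roll":0,"hand":40},{"offset":[-191,0,-50],"roll":0,"hand":40},{"offset":[-191,0,-50],"roll":0,"hand":40},{"offset":[-191,0,-50],"roll":0,"hand":40}]}}

```text
clock: 13.42
tool_pos: [0.5807, -0.2346, 0.123]
orientation: [180.0, -0.0, 176.9]
force: [-0.1, 0.1, -1.1]
opening: 0.0596
```

```bash
python3 w.py pics/w5.png; python3 - <<'E'
from h import *
from plant import cams
t=cams.snapshot("side");np.savez("pics/s5.npz",**t);cv2.imwrite("pics/s5.png",t["img"][:,:,::-1])
E
```

```text
13.4167 [ 0.5807 -0.2346  0.123 ] [-0.1  0.1 -1.1] 0.059637468532720124
err px 36.63 [[180.0, 20.0], [469.0, 20.0], [180.0, 79.0], [469.0, 79.0], [180.0, 79.0], [469.0, 79.0]]
in unit mm: origin [-25.5   0.  135.3] tip [-6.440e+01 -1.000e-01  2.153e+02] +x edge [ 3.   0.  76.9] tilt -64.0 yaw 0.1
```

```bash
python3 - <<'E'
from h import *
a=cv2.imread("pics/w5.png")[0:260,150:490];t=np.load("pics/s5.npz");b=t["img"][:,:,::-1].copy()
for x0,z0,th in[(-53.1,109.7,10.4)]:
    c,s=np.cos(np.radians(th)),np.sin(np.radians(th))
    L=[(x0+d*c,y,z0+d*s) for d,y in[(0,35),(24,35),(24,55),(154,55),(154,-55)]]
    cv2.polylines(b,[proj(place(np.array(L)/1e3,.5498,-.2342,-3.1),t["K"],t["D"],t["cam_to_world"]).round().astype(int)],0,(0,0,255),1)
b=cv2.resize(b[60:190,230:380],None,fx=3,fy=3)
h=max(a.shape[0],b.shape[0]);c=np.zeros((h,a.shape[1]+b.shape[1],3),np.uint8);c[:a.shape[0],:a.shape[1]]=a;c[:b.shape[0],a.shape[1]:]=b
cv2.imwrite("pics/c5.png",c);print(c.shape)
E
```

```text
(390, 790, 3)
```

View pics/c5.png

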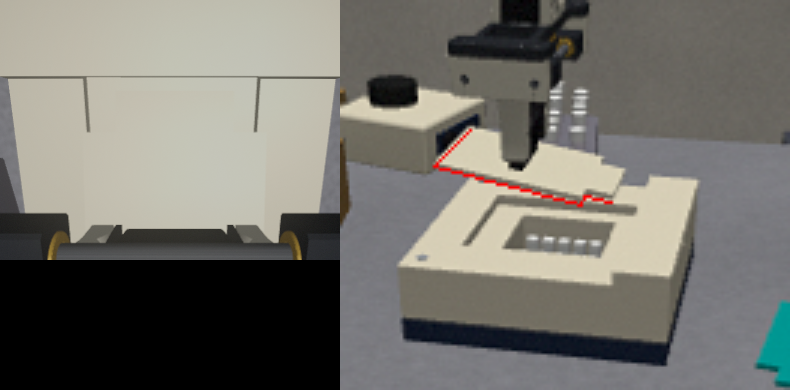

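The side overlay matches: tilt 10.4°, tongue tip about 14 mm short of the lip edge and well clear. The walls look symmetric in the wrist view. Now down, then under the lip.

Request:
{"fn": "jog_arm", "kwargs": {"motion": [{"offset":[0,0,8],"roll":0,"hand":40},{"offset":[0,0,18],"roll":0,"hand":40},{"offset":[0,0,28],"roll":0,"hand":40},{"offset":[0,0,36],"roll":0,"hand":40},{"offset":[0,0,41],"roll":0,"hand":40},{"offset":[0,0,44],"roll":0,"hand":40},{"offset":[0,0,46],"roll":0,"hand":40},{"offset":[0,0,46],"roll":0,"hand":40},{"offset":[0,0,46],"roll":0,"hand":40}]}}

```text
clock: 14.27
tool_pos: [0.5816, -0.2347, 0.0772]
orientation: [-180.0, 0.0, 176.9]
force: [-1.1, -0.0, -1.8]
opening: 0.0597
```

Request:
{"fn": "jog_arm", "kwargs": {"motion": [{"offset":[3,0,0],"roll":0,"hand":40},{"offset":[6,0,0],"roll":0,"hand":40},{"offset":[9,0,0],"roll":0,"hand":40},{"offset":[12,0,0],"roll":0,"hand":40},{"offset":[14,0,0],"roll":0,"hand":40},{"offset":[16,0,0],"roll":0,"hand":40},{"offset":[16,0,0],"roll":0,"hand":40},{"offset":[16,0,0],"roll":0,"hand":40}]}}

```text
clock: 14.93
tool_pos: [0.5654, -0.2338, 0.0772]
orientation: [-180.0, 0.0, 176.9]
force: [-0.2, -0.4, -1.3]
opening: 0.06
```

Request:
{"fn": "jog_arm", "kwargs": {"motion": [{"offset":[3,0,0],"roll":0,"hand":40},{"offset":[6,0,0],"roll":0,"hand":40},{"offset":[9,0,0],"roll":0,"hand":40},{"offset":[11,0,0],"roll":0,"hand":40},{"offset":[13,0,0],"roll":0,"hand":40},{"offset":[13,0,0],"roll":0,"hand":40},{"offset":[13,0,0],"roll":0,"hand":40}]}}

```text
clock: 15.52
tool_pos: [0.5524, -0.2331, 0.0772]
orientation: [-180.0, 0.0, 176.9]
force: [-0.1, -0.1, -2.1]
opening: 0.06
```

No contact, and the tongue tip is under the lip, about 6 mm from the wall. Flattening moves the tip about 6 mm towards the wall, so I lower while easing +x by 3.5 mm.

Request:
{"fn": "jog_arm", "kwargs": {"motion": [{"offset":[0,0,1],"roll":0,"hand":40},{"offset":[-0.3,0,2],"roll":0,"hand":40},{"offset":[-0.5,0,3],"roll":0,"hand":40},{"offset":[-0.7,0,4],"roll":0,"hand":40},{"offset":[-1,0,5],"roll":0,"hand":40},{"offset":[-1.3,0,6],"roll":0,"hand":40},{"offset":[-1.6,0,7],"roll":0,"hand":40},{"offset":[-1.9,0,8],"roll":0,"hand":40},{"offset":[-2.2,0,9],"roll":0,"hand":40},{"offset":[-2.5,0,10],"roll":0,"hand":40},{"offset":[-2.7,0,11],"roll":0,"hand":40},{"offset":[-3,0,12],"roll":0,"hand":40},{"offset":[-3,0,12],"roll":0,"hand":40}]}}

```text
clock: 16.6
tool_pos: [0.5563, -0.2333, 0.0653]
orientation: [-180.0, 0.1, 176.9]
force: [2.9, 0.2, 3.7]
opening: 0.0596
```

Request:
{"fn": "jog_arm", "kwargs": {"motion": [{"offset":[0,0,1],"roll":0,"hand":40},{"offset":[-0.2,0,2],"roll":0,"hand":40},{"offset":[-0.3,0,3],"roll":0,"hand":40},{"offset":[-0.4,0,4],"roll":0,"hand":40},{"offset":[-0.5,0,4.7],"roll":0,"hand":40},{"offset":[-0.5,0,4.7],"roll":0,"hand":40}]}}

```text
clock: 17.1
tool_pos: [0.5558, -0.2333, 0.0601]
orientation: [180.0, -0.0, 176.9]
force: [2.7, -1.4, 2.9]
opening: 0.0594
```

```bash
cat > sv.py <<'E'
from h import *
from plant import ctrl,cams
import sys
o=ctrl.get_obs();print(o["clock"],o["tool_pos"].round(4),o["force"].round(1),o["opening"],o["moment"].round(2))
t=cams.snapshot("side");cv2.imwrite(sys.argv[1],t["img"][:,:,::-1]);np.savez(sys.argv[1]+".npz",**t)
E
python3 sv.py pics/s6.png
```

```text
17.1 [ 0.5558 -0.2333  0.0601] [ 2.7 -1.4  2.9] 0.05944341938161978 [-0.08 -0.58  0.02]
```

Close to flat. I keep lowering in small steps until the force shows the whole plate is seated.

Request:
{"fn": "jog_arm", "kwargs": {"motion": [{"offset":[0,0,0.4],"roll":0,"hand":40},{"offset":[0,0,0.8],"roll":0,"hand":40},{"offset":[0,0,1.2],"roll":0,"hand":40},{"offset":[0,0,1.2],"roll":0,"hand":40}]}}

```text
clock: 17.48
tool_pos: [0.5559, -0.2332, 0.0591]
orientation: [180.0, -0.0, 176.9]
force: [2.9, -0.0, 3.4]
opening: 0.06
```

Request:
{"fn": "jog_arm", "kwargs": {"motion": [{"offset":[0,0,0.4],"roll":0,"hand":40},{"offset":[0,0,0.8],"roll":0,"hand":40},{"offset":[0,0,0.8],"roll":0,"hand":40}]}}

```text
clock: 17.73
tool_pos: [0.556, -0.2333, 0.0584]
orientation: [-180.0, 0.0, 176.9]
force: [2.5, -0.5, 3.5]
opening: 0.0597
```

Request:
{"fn": "jog_arm", "kwargs": {"motion": [{"offset":[0,0,0.5],"roll":0,"hand":40},{"offset":[0,0,1.0],"roll":0,"hand":40},{"offset":[0,0,1.0],"roll":0,"hand":40}]}}

```text
clock: 17.98
tool_pos: [0.556, -0.2333, 0.0584]
orientation: [-180.0, 0.0, 176.9]
force: [-0.7, 1.5, 11.2]
opening: 0.0598
```

Request:
{"fn": "jog_arm", "kwargs": {"motion": [{"offset":[0,0,0.5],"roll":0,"hand":40},{"offset":[0,0,1.0],"roll":0,"hand":40},{"offset":[0,0,1.0],"roll":0,"hand":40}]}}

```text
clock: 18.23
tool_pos: [0.5561, -0.2333, 0.0584]
orientation: [-180.0, 0.1, 176.9]
force: [-2.7, 3.3, 19.3]
opening: 0.0601
```

```bash
python3 sv.py pics/s7.png; python3 - <<'E'
from h import *
t=np.load("pics/s7.png.npz");g=cv2.cvtColor(t["img"],cv2.COLOR_RGB2GRAY)
pj=lambda P:proj(place(np.array(P)/1e3,.5498,-.2342,-3.1),t["K"],t["D"],t["cam_to_world"]).round(1).tolist()
print("rib +y end flat home",pj([(-1,30,65),(13,30,65),(13,30,101),(-1,30,101)]),"edge y=55 top",pj([(-59,55,65),(71,55,65),(71,-55,65)]),"tilt 2deg edge",pj([(71,55,70),(71,-55,70)]))
E
```

```text
18.2333 [ 0.5561 -0.2333  0.0584] [-2.7  3.3 19.3] 0.060088325638088975 [ 1.45  1.45 -0.05]
rib +y end flat home [[301.1, 141.1], [296.0, 140.7], [295.9, 127.9], [301.1, 128.3]] edge y=55 top [[320.9, 146.6], [272.6, 142.4], [282.7, 128.0]] tilt 2deg edge [[272.5, 140.6], [282.7, 126.3]]
```

It has seated: z stays at 58.4 mm while the force rises. I relieve the load and release slowly.

Request:
{"fn": "jog_arm", "kwargs": {"motion": [{"offset":[0,0,-1.0],"roll":0,"hand":40},{"offset":[0,0,-1.6],"roll":0,"hand":40},{"offset":[0,0,-1.6],"roll":0,"hand":40},{"offset":[0,0,-1.6],"roll":0,"hand":59},{"offset":[0,0,-1.6],"roll":0,"hand":62},{"offset":[0,0,-1.6],"roll":0,"hand":66},{"offset":[0,0,-1.6],"roll":0,"hand":72},{"offset":[0,0,-1.6],"roll":0,"hand":80},{"offset":[0,0,-1.6],"roll":0,"hand":80},{"offset":[0,0,-1.6],"roll":0,"hand":80},{"offset":[0,0,-1.6],"roll":0,"hand":80}]}}

```text
clock: 19.2
tool_pos: [0.5558, -0.2333, 0.0578]
orientation: [180.0, -0.0, 176.9]
force: [0.7, -0.1, -0.5]
opening: 0.0796
```

Request:
{"fn": "jog_arm", "kwargs": {"motion": [{"offset":[0,0,-3],"roll":0,"hand":80},{"offset":[0,0,-8],"roll":0,"hand":80},{"offset":[0,0,-18],"roll":0,"hand":80},{"offset":[0,0,-30],"roll":0,"hand":80},{"offset":[0,0,-45],"roll":0,"hand":80},{"offset":[0,0,-65],"roll":0,"hand":80},{"offset":[0,0,-90],"roll":0,"hand":80},{"offset":[0,30,-115],"roll":0,"hand":80},{"offset":[0,60,-130],"roll":0,"hand":80},{"offset":[0,95,-140],"roll":0,"hand":80},{"offset":[0,130,-140],"roll":0,"hand":80},{"offset":[0,165,-140],"roll":0,"hand":80},{"offset":[0,200,-140],"roll":0,"hand":80},{"offset":[0,235,-140],"roll":0,"hand":80},{"offset":[0,260,-140],"roll":0,"hand":80},{"offset":[0,260,-140],"roll":0,"hand":80},{"offset":[0,260,-140],"roll":0,"hand":80}]}}

```text
clock: 20.62
tool_pos: [0.5702, 0.0277, 0.199]
orientation: [180.0, 0.1, 177.0]
force: [0.6, -1.5, 0.3]
opening: 0.0799
```

```bash
python3 - <<'E'
from h import *
from plant import ctrl,cams
o=ctrl.get_obs();print(o["clock"],o["force"].round(1),o["tool_pos"])
C=[(-65,-55,65),(65,-55,65),(65,55,65),(-65,55,65)];C=[(x+6,y,z) for x,y,z in C]
out=[]
for n,(u0,v0,u1,v1) in dict(top=(400,80,550,225),side=(240,100,360,190)).items():
    t=cams.snapshot(n);np.savez(f"pics/{n}9.npz",**t);b=t["img"][:,:,::-1].copy()
    k=400/(u1-u0);i=cv2.resize(b[v0:v1,u0:u1],None,fx=k,fy=k)
    j=i.copy();p=((proj(place(np.array(C)/1e3,.5498,-.2342,-3.1),t["K"],t["D"],t["cam_to_world"])-[u0,v0]+.5)*k).round().astype(int)
    for q in p: cv2.circle(j,tuple(int(v) for v in q),3,(0,0,255),1)
    c=np.zeros((390,400,3),np.uint8);c[:j.shape[0]]=j[:390];out.append(c)
cv2.imwrite("pics/f.png",np.hstack(out))
E
```

```text
20.6167 [ 0.6 -1.5  0.3] [0.57017995 0.02773441 0.19902437]
```

View pics/f.png

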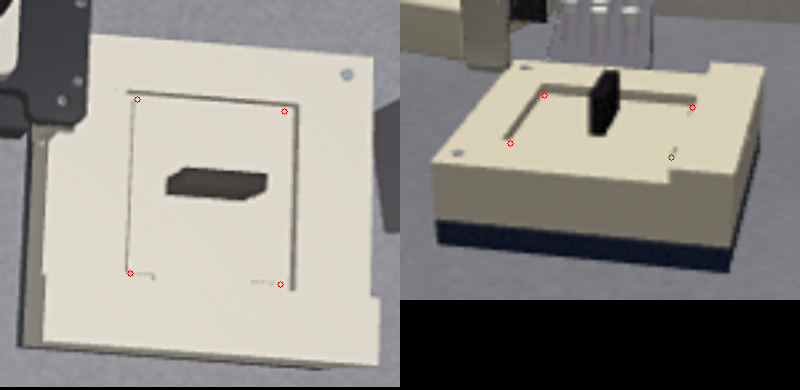

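Final view: the cover lies flat inside the rims, its four corners on the predicted home marks in both cameras. The tongue is hidden under the lip, the rib is upright, and the gripper is clear.

```bash
python3 -c "
from plant import order
print(order.close_job())"
```

```text
the job is handed in; nothing more can be done
None
```

The access cover is in the unit's recess, flat and home, and the job is handed in at about 20.6 s of the 45 s allowed.

- **How it was done:** The tool cannot pitch, so I gripped the rib by its two ends. I tilted the cover about 10° tongue-down by pressing its far edge lightly on the lip's outer edge. Then I hooked the tongue under the lip and lowered the far edge in small steps until it seated. I eased off the load, let go, and backed the arm away.
- **Last checks:** While seating, the height stopped at 58.4 mm (tool reading) as the upward force rose to about 19 N, which was the highest force reported. After release, the plate's corners matched the predicted home position in both the top and side views. The gripper is clear, and I never touched the plain cover.
- **What disagreed:** The fingertips are about 16 mm behind the reported TCP, not 11 mm ahead as stated. My first grasp therefore closed above the rib without touching anything; I corrected the height from the images. Two automatic corner fits failed and I discarded them. For the one over the unit I relied on the side view.

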